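# Return the disc-cutter punches to their caddy

### The arm

A 6-joint arm with a two-finger parallel gripper is mounted at the origin on a cart in front of the work surface, level with it; the furniture and walls round the work are solid. World frame = base frame: x ahead of the robot, y to its left, z up, the work surface at z = 0. Lengths are in m, angles in rad, forces in N, time in s.
With the tool pointing down it reaches from about 0.275 to 0.825 m from the base axis. Payload 4.9 kg.
Tool frame: the origin (TCP) lies midway between the tips of the shut fingers; the grasp point (between the pads) lies 19 mm behind it (grip_point_offset is the distance from the TCP to the grasp point, in m); z points along the fingers, y is the line along which they close (so a half turn about z gives the same grasp; the last joint's range is limited). The gripper opens to 85 mm and grips with 20 to 120 N. Pads are 22 mm wide; open, the fingers measure 114 mm over their backs; the gripper's body (76 mm by 85 mm) begins 54 mm behind the grasp point. The pads swing forward as they close: fully open they stand 13 mm farther back than shut.
Start: joints at [-1.4, 0.326, -0.193, 1.052, 0, 1.437], TCP at [0.165, -0.525, 0.231] pointing down, gripper open.
Joint ranges: [-2.65, 2.65], [-0.97, 1.79], [-1.3, 1.35], [-1.93, 2.1], [-1.47, 1.37], [-3.14, 3.14]. Speed limits (rad/s): [2.57, 2.57, 3.14, 3.14, 3.14, 3.14].

### API

Orientations are given as a rotation vector (axis times angle).
In Python, from cell import * gives the robot as it stands. Calls block until the motion is done:
- movep(position, orientation): joint-space move of the TCP to a pose.
- move_l(position, velocity=0.15, rot=None, until_force=None): straight line of the TCP; rot=None keeps the orientation; velocity is the mean speed in m/s. With until_force (N) it stops when the force on the tool has changed by that much, and returns True; else False.
- set_joints(angles): joint-space move.
- let_go() and grab(newtons=None): open the fingers fully, or close them until they stop; newtons is the grip in N (None keeps the last).
- sleep(seconds).
- ik(position, orientation): joint angles nearest the present ones, or None.
- get_state(): the state.
- grab_frame(name): name is "side" or "top"; returns a dict with "img" (420x560x3 uint8, red, green, blue), "fx", "fy", "cx", "cy" (pixels), "cam_to_world" (4x4, takes a point from camera to world coordinates). Camera axes: x right, y down, z forward; pixel columns grow to the right and rows downward; lengths in m; the calibration is good to about 2 mm. A picture is of the moment at which its call begins. There is no depth.
A pose or a line that the arm cannot do raises MotionError and nothing moves.
- sign_off(): hands the job in; it is judged then, once.
Trained networks look in the newest picture that a camera, given by its name, has taken for a name from the list of things; names that differ only in an ending like _2 or _b are one class to them, and where a whole thing is asked for, a point or a joint stands for the part that bears it (a point fixed in the world has none). Each returns a list of dicts, best first, with "score" (0 to 1); they miss things now and then, are a little off and sometimes report something else, mostly with a low value. They report only what shows in the picture. A call takes as long as a camera call. They do not tell look-alikes from the thing itself.
- spot_in(camera, name): "centre" ([column, row] in pixels, amid what is visible of it).
- silhouettes(camera, name): "mask" (420x560 bool, what is visible of it) and "centre" ([column, row] in pixels, amid what is visible of it).
- tip_of(camera, name): "centre" ([column, row] in pixels: a listed point, or the origin of a listed thing).
The state is a dict: "clock": time; "q": joint angles; "joint_velocities": joint speeds; "tau": joint torques, N m; "position": TCP position; "eef_rot": TCP orientation; "contact_force": force on the tool from outside, world axes, zero at the start; "wrist_torque": the same for the moment, N m; "finger_gap": opening from 0.0 (shut) to 1.0 (fully open); "grasp_force": force on a finger pad.
Only numpy, scipy, OpenCV 4.12 (cv2) and the standard library are available. Lean on these libraries where they do the work, as an engineer would, in place of code of your own. Each camera call takes 0.05 s, during which the arm holds its last target. There are 200 camera calls.

### The job

The blanks are cut: put the four plain round disc-cutter punches back into their wooden caddy, each standing upright in the block whose bore is made for its diameter, right down on the bottom. Lower them in rather than dropping them, so that the cutting edges are not chipped, and leave the two look-alikes, the ball-headed doming punch and the square punch, standing where they are on the bench.

Things in the scene. Friction and masses are not known exactly. Their poses are not given: they have to be found in the camera images.
- punch_xl: largest disc-cutter punch: plain flat-ended bright steel cylinder, 42 mm diameter, 64 mm tall, standing upright on the bench with a fine groove round it near the top; about 0.69 kg. Origin at the centre of its foot, z up along its axis.
- punch_l: second largest disc-cutter punch: plain flat-ended bright steel cylinder, 33 mm diameter, 64 mm tall, standing upright on the bench with a fine groove round it near the top; about 0.43 kg. Origin at the centre of its foot, z up along its axis.
- punch_m: second smallest disc-cutter punch: plain flat-ended bright steel cylinder, 24 mm diameter, 64 mm tall, standing upright on the bench with a fine groove round it near the top; about 0.23 kg. Origin at the centre of its foot, z up along its axis.
- punch_s: smallest disc-cutter punch: plain flat-ended bright steel cylinder, 15 mm diameter, 64 mm tall, standing upright on the bench with a fine groove round it near the top; about 0.09 kg. Origin at the centre of its foot, z up along its axis.
- block_xl: pale wooden block with the widest bore, for the 42 mm punch: 60 x 60 x 26 mm, central upright bore 49 mm wide, 20 mm deep (floor at z = 6 mm, top at 26 mm in its frame), 3 mm chamfer. One of four blocks fixed two by two (centres 61 mm apart, order varies) in a wooden tray 139 mm square, walls 24 mm high. Origin: centre of its underside, 6 mm above the bench; x, y along its edges.
- block_l: pale wooden block with the second widest bore, for the 33 mm punch: 60 x 60 x 26 mm, central upright bore 40 mm wide, 20 mm deep (floor at z = 6 mm, top at 26 mm in its frame), 3 mm chamfer. One of four blocks fixed two by two (centres 61 mm apart, order varies) in a wooden tray 139 mm square, walls 24 mm high. Origin: centre of its underside, 6 mm above the bench; x, y along its edges.
- block_m: pale wooden block with the second narrowest bore, for the 24 mm punch: 60 x 60 x 26 mm, central upright bore 31 mm wide, 20 mm deep (floor at z = 6 mm, top at 26 mm in its frame), 3 mm chamfer. One of four blocks fixed two by two (centres 61 mm apart, order varies) in a wooden tray 139 mm square, walls 24 mm high. Origin: centre of its underside, 6 mm above the bench; x, y along its edges.
- block_s: pale wooden block with the narrowest bore, for the 15 mm punch: 60 x 60 x 26 mm, central upright bore 22 mm wide, 20 mm deep (floor at z = 6 mm, top at 26 mm in its frame), 3 mm chamfer. One of four blocks fixed two by two (centres 61 mm apart, order varies) in a wooden tray 139 mm square, walls 24 mm high. Origin: centre of its underside, 6 mm above the bench; x, y along its edges.
- ball_punch: doming punch, a look-alike that does not belong in the caddy: bright steel, round shank 21 mm in diameter, narrow neck, 32 mm ball head on top, 66 mm tall, standing on its foot. Origin at the centre of its foot, z up.
- square_punch: square punch, a look-alike that does not belong in the caddy: bright steel, 26 mm square, 64 mm tall, top 14 mm stepped in to 22 mm, standing on its foot. Origin: centre of its foot, z up, x, y square to its sides. (Besides: a fixed green desk lamp's head hangs behind the work, x 0.62 to 0.72, y -0.30 to -0.08, z 0.18 to 0.27 m: keep the gripper in front of it.)
There are look-alikes about, which are no part of the job. Leave any orange or turquoise look-alike of the punch_xl alone. Leave any purple look-alike of the punch_l alone.

How it is judged:
By the outcome, as a careful person would: the job done as asked, in the order asked, and still so for the second after the job is handed in, with the robot touching nothing.
It also fails if it takes over 96 s, if anything falls off the work surface, if the arm or the gripper's body presses on something with over 40 N, if the wrist force passes 120 N, or if a joint passes its speed limit or range.

## Working session

There is one attempt and no reset: what is moved stays moved. The work goes in short steps, each a Python script; the robot and the scene stay as the last script left them, time stands still between calls to the robot, and variables do not carry over. Pictures are saved under pics/ and viewed, at most 14 in all, crops included, and the job is handed in when it is done.

```bash
mkdir -p pics; ls; cat > h.py <<'E'
from cell import *
import numpy as np, cv2
def save(cam,name):
    f=grab_frame(cam); cv2.imwrite(f'pics/{name}.png',f['img'][:,:,::-1]); return f
def ray(f,px):
    T=np.array(f['cam_to_world']); d=T[:3,:3]@np.array([(px[0]-f['cx'])/f['fx'],(px[1]-f['cy'])/f['fy'],1]); return T[:3,3],d
def at_z(f,px,z):
    o,d=ray(f,px); return o+d*(z-o[2])/d[2]
def proj(f,p):
    T=np.array(f['cam_to_world']); c=T[:3,:3].T@(np.array(p)-T[:3,3]); return np.array([f['fx']*c[0]/c[2]+f['cx'],f['fy']*c[1]/c[2]+f['cy']])
E
python3 - <<'E'
from h import *
F={c:save(c,c+'0') for c in('top','side')}
for c in F: print(c,np.round(F[c]['cam_to_world'],3).tolist(),F[c]['fx'])
for c in F:
  for n in 'punch_xl punch_l punch_m punch_s block_xl block_l block_m block_s ball_punch square_punch'.split():
    print(c,n,[(np.round(d['centre']).tolist(),round(d['score'],2),np.round(at_z(F[c],d['centre'],0.032 if c=='top' and 'block' in n else 0),3)[:2].tolist()) for d in tip_of(c,n)[:4]])
print(get_state())
E
```

```text
pics
top [[0.059, -0.974, 0.218, 0.3], [-0.998, -0.057, 0.013, -0.212], [0.0, -0.218, -0.976, 0.9], [0.0, 0.0, 0.0, 1.0]] 422.2880858874985
side [[0.997, -0.046, 0.065, 0.417], [-0.079, -0.484, 0.872, -1.308], [-0.009, -0.874, -0.486, 0.655], [0.0, 0.0, 0.0, 1.0]] 495.254156409533
top punch_xl [([310.0, 250.0], 0.85, [0.415, -0.279]), ([406.0, 182.0], 0.83, [0.579, -0.484]), ([377.0, 265.0], 0.72, [0.392, -0.422])]
top punch_l [([376.0, 185.0], 0.7, [0.568, -0.419]), ([347.0, 235.0], 0.58, [0.452, -0.356]), ([338.0, 199.0], 0.47, [0.531, -0.334]), ([302.0, 207.0], 0.4, [0.51, -0.257])]
top punch_m [([376.0, 185.0], 0.7, [0.568, -0.419]), ([347.0, 235.0], 0.58, [0.452, -0.356]), ([338.0, 199.0], 0.47, [0.531, -0.334]), ([302.0, 207.0], 0.4, [0.51, -0.257])]
top punch_s [([376.0, 185.0], 0.7, [0.568, -0.419]), ([347.0, 235.0], 0.58, [0.452, -0.356]), ([338.0, 199.0], 0.47, [0.531, -0.334]), ([302.0, 207.0], 0.4, [0.51, -0.257])]
top block_xl [([233.0, 198.0], 0.72, [0.513, -0.108])]
top block_l [([214.0, 231.0], 0.77, [0.44, -0.074]), ([208.0, 206.0], 0.71, [0.492, -0.057]), ([242.0, 2
[... 1777 characters left out ...]
-0.446])]
{'clock': 1.1, 'q': array([-1.40016140e+00,  3.26179581e-01, -1.92577919e-01,  1.05202353e+00,
       -1.54521741e-05,  1.43658528e+00]), 'joint_velocities': array([ 0.00026253, -0.00083107, -0.00072649,  0.00047368, -0.00095737,
        0.00037196]), 'tau': array([ 6.70708378e-04, -4.43337321e+01,  2.62760711e+01,  1.23012756e-03,
       -2.83484260e-04,  2.85341436e-06]), 'position': array([ 0.16508449, -0.52466104,  0.23130036]), 'eef_rot': array([ 3.10515392e+00,  4.76996539e-01, -2.38305964e-05]), 'contact_force': array([-0.96494851,  1.08884687, -0.51640276]), 'wrist_torque': array([-0.00653795,  0.04116256, -0.03581799]), 'grasp_force': 0.0, 'finger_gap': 1.0013025589939528}
```

```bash
python3 - <<'E'
import cv2
t=cv2.imread('pics/top0.png');s=cv2.imread('pics/side0.png')
cv2.imwrite('pics/topc.png',cv2.resize(t[150:300,120:440],(800,375),interpolation=3)[:,:])
cv2.imwrite('pics/sidec.png',cv2.resize(s[140:320,210:370],(640,600)[:2] and (533,600),interpolation=3))
E
```

```text
(no output)
```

View pics/topc.png

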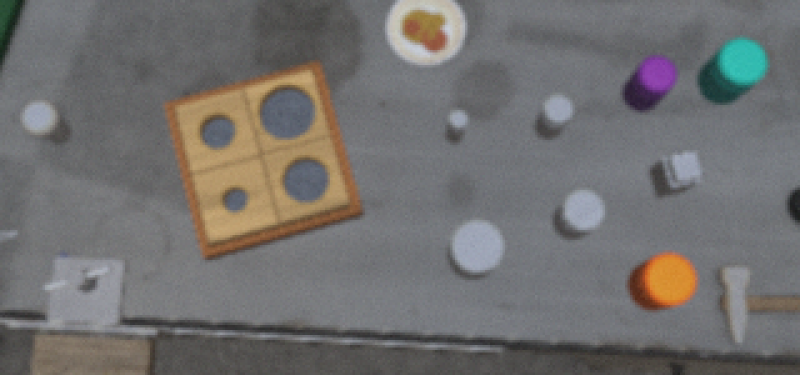

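View pics/sidec.png

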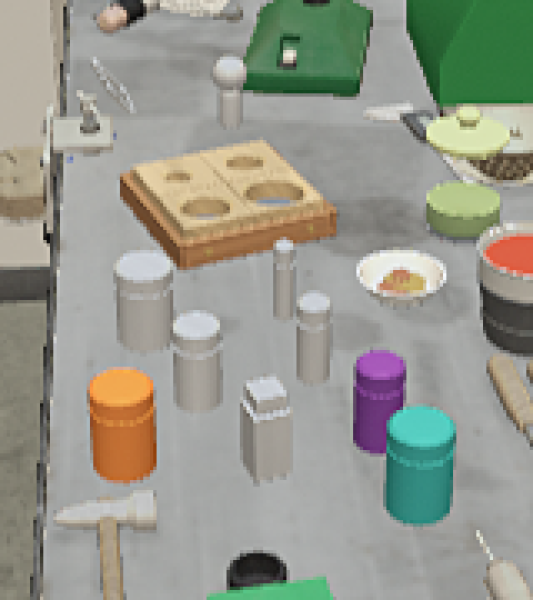

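View pics/top0.png

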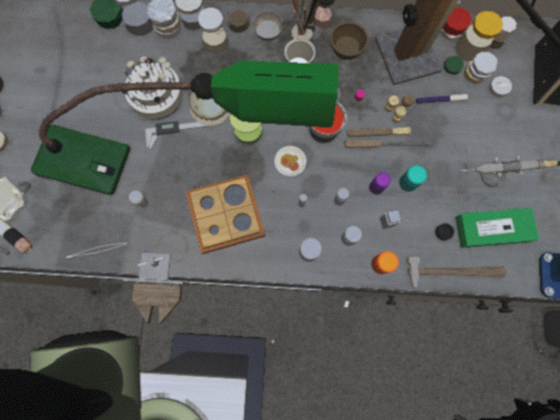

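The top view shows the true punches as tops near XL (311,249), L (353,235), M (343,194) and S (303,198). The bores are XL (235,195), L (242,222), M (207,202) and S (214,230). The orange, purple and turquoise decoys and the square punch stand to the right, with the ball punch left of the caddy. Next I'll fit the models to the silhouettes.

```bash
cat >> h.py <<'E'
from scipy.optimize import minimize
def hullmask(f,pts,k=4):
    p=np.array([proj(f,q) for q in pts]); h=cv2.convexHull(np.round(p*k+ (k-1)/2).astype(np.int32))
    m=np.zeros((420*k,560*k),np.uint8); cv2.fillConvexPoly(m,h,1); return cv2.resize(m.astype(np.float32),(560,420),interpolation=cv2.INTER_AREA)
def cyl(x,y,r,z0=0,h=.064):
    a=np.linspace(0,2*np.pi,40); return [[x+r*np.cos(t),y+r*np.sin(t),z] for t in a for z in(z0,z0+h)]
def tray(x,y,yaw):
    c,s=np.cos(yaw),np.sin(yaw); return [[x+c*a-s*b,y+s*a+c*b,z] for w,zs in((.0695,(0,.024)),(.0605,(.032,))) for a in(-w,w) for b in(-w,w) for z in zs]
def fit(model,x0,obs,step):
    def cost(v):
        t=0
        for f,m in obs:
            q=hullmask(f,model(*v)); t+=1-np.minimum(q,m).sum()/np.maximum(q,m).sum()
        return t/len(obs)
    S=np.vstack([x0]+[np.array(x0)+np.eye(len(x0))[i]*step[i] for i in range(len(x0))])
    r=minimize(cost,x0,method='Nelder-Mead',options=dict(initial_simplex=S,maxiter=120,xatol=1e-4,fatol=1e-4)); return r.x,r.fun
E
cat > m.py <<'E'
from h import *
import json
F={c:grab_frame(c) for c in('top','side')}
M={c:{n:silhouettes(c,n) for n in('punch_xl','punch_s')} for c in F}
P=dict(xl=(.405,-.279,.021),l=(.44,-.36,.0165),m=(.531,-.334,.012),s=(.52,-.257,.0075))
out={}
for n,(x,y,r) in P.items():
    obs=[]
    for c in F:
        e=proj(F[c],[x,y,.032]); L=M[c]['punch_xl' if n=='xl' else 'punch_s']
        d=min(L,key=lambda d:np.hypot(*(np.array(d['centre'])-e))); print(n,c,e.round(),np.round(d['centre']),d['mask'].sum())
        if np.hypot(*(np.array(d['centre'])-e))<12: obs.append((F[c],d['mask'].astype(np.float32)))
    mod=lambda a,b:cyl(a,b,r)
    for o in [[q] for q in obs]: print('  one',fit(mod,[x,y],o,[.008,.008]))
    v,c=fit(mod,[x,y],obs,[.008,.008]); print('  both',v,c); out[n]=v.tolist()
obs=[]
for c in F:
    hsv=cv2.cvtColor(F[c]['img'],cv2.COLOR_RGB2HSV)
    m=((hsv[...,0]<28)&(hsv[...,1]>70)&(hsv[...,2]>60)).astype(np.uint8)
    q=hullmask(F[c],tray(.475,-.093,.2)); m[cv2.dilate(q,np.ones((9,9)))<.1]=0
    m=cv2.morphologyEx(m,cv2.MORPH_OPEN,np.ones((3,3)))
    cs=max(cv2.findContours(m,0,2)[0],key=cv2.contourArea); k=np.zeros_like(m); cv2.fillPoly(k,[cv2.convexHull(cs)],1)
    obs.append((F[c],k.astype(np.float32)))
for o in [obs[:1],obs[1:],obs]:
    v,c=fit(tray,[.475,-.093,.25],o,[.006,.006,.1]); print('tray',v,c)
x,y,w=v;R=np.array([[np.cos(w),-np.sin(w)],[np.sin(w),np.cos(w)]])
B=[(R@[a,b]+[x,y]) for a in(-.0305,.0305) for b in(-.0305,.0305)]
T=dict(xl=(234.8,194.8),l=(242.4,222),m=(207.2,202.4),s=(214,230))
for n,p in T.items():
    b=min(B,key=lambda b:np.hypot(*(proj(F['top'],[*b,.032])-p))); print(n,b,proj(F['top'],[*b,.032]),p,'side px',proj(F['side'],[*b,.032])); out['b'+n]=b.tolist()
out['yaw']=w; json.dump(out,open('p.json','w'))
E
python3 m.py
```

```text
xl top [311. 253.] [312. 250.] 413
xl side [249. 231.] [253. 232.] 467
  one (array([ 0.41096001, -0.27427836]), np.float64(0.052211761474609375))
  one (array([ 0.41446214, -0.2755364 ]), np.float64(0.10930591821670532))
  both [ 0.41251093 -0.27439426] 0.11400070786476135
l top [351. 239.] [348. 236.] 297
l side [265. 248.] [271. 250.] 402
  one (array([ 0.44594806, -0.35927184]), np.float64(0.08114421367645264))
  one (array([ 0.44863834, -0.36057613]), np.float64(0.09059923887252808))
  both [ 0.44724966 -0.35987384] 0.10408055782318115
m top [340. 196.] [343. 195.] 201
m side [303. 240.] [303. 242.] 260
  one (array([ 0.52836244, -0.33678329]), np.float64(0.07397502660751343))
  one (array([ 0.53123633, -0.3390791 ]), np.float64(0.10652923583984375))
  both [ 0.52986917 -0.3375562 ] 0.13667267560958862
s top [303. 199.] [302. 202.] 91
s side [295. 224.] [303. 242.] 260
  one (array([ 0.51541191, -0.25520302]), np.float64(0.10076045989990234))
  both [ 0.51541191 -0.25520302] 0.10076045989990234
tray [ 0.48359127 -0.09156402  0.34067802] 0.02926844358444214
tray [ 0.48497059 -0.09407124  0.34808334] 0.1174437403678894
tray [ 0.48390315 -0.09237078  0.34405257] 0.07697176933288574
xl [ 0.52290351 -0.11079554] [234.51806973 193.50204254] (234.8, 194.8) side px [291.31124597 196.69941601]
l [ 0.46547838 -0.13137114] [242.12231634 220.56048478] (242.4, 222) side px [270.71978261 201.14852503]
m [ 0.50232791 -0.05337041] [206.66495376 201.36248116] (207.2, 202.4) side px [282.25739106 187.71841152]
s [ 0.44490278 -0.07394602] [213.89782117 228.65019121] (214, 230) side px [262.25049959 191.86945352]
```

```bash
cat > b.py <<'E'
from h import *
import json
P=json.load(open('p.json'))
F={c:save(c,c+'b') for c in('top','side')}
for c in F:
  hsv=cv2.cvtColor(F[c]['img'],cv2.COLOR_RGB2HSV)
  for n,r in dict(xl=.0245,l=.02,m=.0155,s=.011).items():
    a=np.linspace(0,2*np.pi,40); b=P['b'+n]
    q=hullmask(F[c],[[b[0]+(r+.004)*np.cos(t),b[1]+(r+.004)*np.sin(t),.030] for t in a])
    big=cv2.resize(hsv,None,fx=4,fy=4,interpolation=cv2.INTER_CUBIC); qb=cv2.resize(q,None,fx=4,fy=4)>.5
    m=(big[...,1]<75)&qb; ys,xs=np.nonzero(m); 
    px=((xs.mean()+.5)/4-.5,(ys.mean()+.5)/4-.5)
    print(c,n,'diam px',np.ptp(xs)/4,np.ptp(ys)/4,'exp',2*r*F[c]['fx']/.87,at_z(F[c],px,.030)[:2].round(4),np.round(b,4))
  L=[(np.round(d['centre']).tolist(),round(d['score'],2),int(d['mask'].sum())) for d in silhouettes(c,'punch_s')]; print(L)
F['side']
L=[d for d in silhouettes('side','punch_s') if abs(d['centre'][0]-295)<5 and d['centre'][1]<232]
if L: print(fit(lambda a,b:cyl(a,b,.0075),[.52,-.257],[(F['side'],L[0]['mask'].astype(np.float32))],[.008,.008]))
E
python3 b.py
```

```text
top xl diam px 22.25 20.5 exp 23.784041618951065 [ 0.5197 -0.1112] [ 0.5229 -0.1108]
top l diam px 18.0 17.25 exp 19.415544178735566 [ 0.4627 -0.1314] [ 0.4655 -0.1314]
top m diam px 13.75 12.75 exp 15.04704673852006 [ 0.4997 -0.054 ] [ 0.5023 -0.0534]
top s diam px 9.5 9.5 exp 10.67854929830456 [ 0.4426 -0.0741] [ 0.4449 -0.0739]
[([350.0, 235.0], 0.8, 303), ([345.0, 197.0], 0.69, 177), ([386.0, 178.0], 0.6, 341), ([301.0, 203.0], 0.49, 77)]
side xl diam px 20.5 9.25 exp 27.89362490122657 [ 0.5222 -0.1218] [ 0.5229 -0.1108]
side l diam px 17.5 8.5 exp 22.77030604181761 [ 0.4629 -0.1398] [ 0.4655 -0.1314]
side m diam px 11.75 6.0 exp 17.646987182408644 [ 0.4965 -0.0556] [ 0.5023 -0.0534]
side s diam px 10.5 4.75 exp 12.523668322999683 [ 0.4412 -0.076 ] [ 0.4449 -0.0739]
[([322.0, 258.0], 0.9, 405), ([305.0, 246.0], 0.77, 252), ([270.0, 248.0], 0.68, 404)]
```

```bash
cat > g.py <<'E'
from h import *
import json
from scipy.spatial.transform import Rotation as Ro
P=json.load(open('p.json')); P['s']=[.517,-.256] if 's_fixed' not in P else P['s']
RAD=dict(xl=.021,l=.0165,m=.012,s=.0075)
OBS=[(.487,-.443,.019),(.505,.097,.016),(.568,-.415,.0165),(.58,-.487,.021),(.393,-.426,.021)]
def rot(a):
    R=np.array([[-np.sin(a),np.cos(a),0],[np.cos(a),np.sin(a),0],[0,0,-1]]); 
    R=R.T.copy(); R[:,0]=np.cross(R[:,1],R[:,2])if 0 else R[:,0]
    y=np.array([np.cos(a),np.sin(a),0]);z=np.array([0,0,-1.]);x=np.cross(y,z)
    return Ro.from_matrix(np.c_[x,y,z]).as_rotvec()
def clear(c,obs):
    """best closing angle: most room between open fingers and obstacles"""
    best=None
    for a in np.linspace(0,np.pi,37)[:-1]:
        u=np.array([np.cos(a),np.sin(a)]);v=np.array([-u[1],u[0]]);m=.06
        for o in obs:
            d=np.array(o[:2])-c; p,q=abs(d@u),abs(d@v)
            m=min(m,np.hypot(max(abs(p-.0495)-.0085,0),max(q-.012,0))-o[2])
        if best is None or m>best[0]+1e-4: best=(m,a)
    return best
def pickrot(pos,a):
    q0=get_state()['q']; c=[(np.abs(np.array(j)-q0).max(),rot(b)) for b in(a,a-np.pi) if (j:=ik(pos,rot(b))) is not None]
    return min(c,key=lambda t:t[0])[1]
def pick(n,done,z=.027):
    c=np.array(P[n]); obs=OBS+[(*P[k],RAD[k]) for k in RAD if k!=n and k not in done]
    m,a=clear(c,obs); r=pickrot([*c,.15],a); print(n,'pick clr',m,a)
    movep([*c,.15],r); move_l([*c,z],.12); grab(40); sleep(.1)
    s=get_state(); print('gap',s['finger_gap'],s['grasp_force'],s['position'])
    move_l([*c,.15],.12); s=get_state(); print('held',s['finger_gap'],s['grasp_force'],s['contact_force'])
def over(n,done,off=(0,0),h=.10):
    c=np.array(P['b'+n])+off; obs=[(*P['b'+k],RAD[k]+.002) for k in done]
    if obs: m,a=clear(c,obs)
    else: m,a=0,P['yaw']+np.pi/4
    r=pickrot([*c,.15],a); print(n,'place clr',m,a); movep([*c,.15],r); move_l([*c,h],.1)
E
python3 - <<'E'
from g import *
pick('xl',[]); over('xl',[])
save('top','t1');save('side','s1'); s=get_state();print(s['clock'],s['position'])
a=cv2.imread('pics/t1.png')[150:300,150:350];b=cv2.imread('pics/s1.png')[110:260,200:400]
cv2.imwrite('pics/c1.png',cv2.resize(np.hstack([a,b]),(800,300),interpolation=3))
E
```

```text
xl pick clr 0.05305663292132108 0.8726646259971648
gap 0.47832830461465087 39.86466558999382 [ 0.41281875 -0.27458038  0.02763778]
held 0.4766855105699542 41.200829877052456 [-0.28585365  0.40643329 -6.32684303]
xl place clr 0 1.129450736031784
7.4917 [ 0.52362277 -0.11128871  0.10084455]
```

View pics/c1.png

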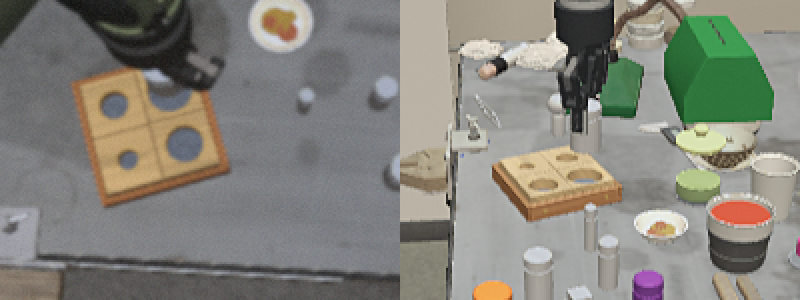

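XL is held upright over its bore. I'll lower it with force feedback.

```bash
cat >> g.py <<'E'
def lower(n,off=(0,0),release=True):
    c=np.array(P['b'+n])+off
    move_l([*c,.077],.1)
    hit=move_l([*c,.0375],.03,until_force=5); s=get_state(); print('hit',hit,s['position'],s['contact_force'].round(1),s['wrist_torque'].round(2))
    ok=s['position'][2]<.0425
    if ok and release: let_go(); move_l([*c,.15],.15)
    print('ok',ok,get_state()['clock']); return ok
E
python3 - <<'E'
from g import *
lower('xl')
E
```

```text
hit True [ 0.52263556 -0.11069491  0.03965579] [-0.1  0.1  5.3] [-0.   -0.02 -0.  ]
ok True 10.4167
```

```bash
python3 - <<'E'
from g import *
pick('l',['xl']); over('l',['xl'],h=.09)
lower('l')
save('top','t2');save('side','s2'); s=get_state()
a=cv2.imread('pics/t2.png')[150:300,180:380];b=cv2.imread('pics/s2.png')[130:280,200:400]
cv2.imwrite('pics/c2.png',cv2.resize(np.hstack([a,b]),(800,300),interpolation=3))
E
```

```text
l pick clr 0.029362650458224653 2.705260340591211
gap 0.3728618220695722 39.580005144295 [ 0.44717533 -0.35996269  0.02734306]
held 0.37048848831279346 39.97207090070674 [ 0.36290973 -0.20980115 -3.44727453]
l place clr 0.04069412914033894 1.9198621771937625
hit True [ 0.46531315 -0.13122069  0.03933931] [0.6 0.3 5.7] [-0.03  0.06  0.02]
ok True 19.175
```

View pics/c2.png

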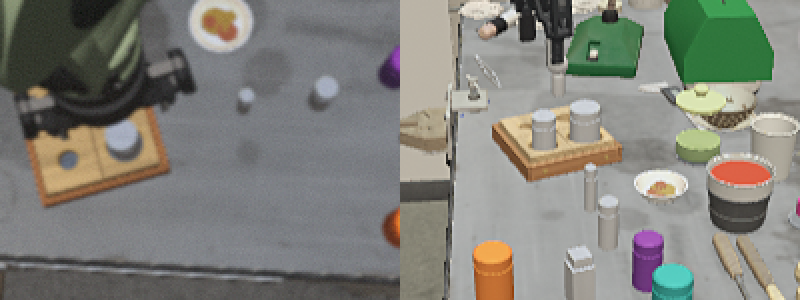

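XL and L both stand upright in their bores. Next are M and then S, with S continuing only if M's grasp and depth check out.

```bash
python3 - <<'E'
from g import *
pick('m',['xl','l'])
over('m',['xl','l'],h=.09)
if lower('m'):
    movep([.45,-.25,.2],pickrot([.45,-.25,.2],P['yaw']))
    pick('s',['xl','l','m']); 
    save('side','s3'); s=get_state(); print(s['clock'])
    b=cv2.imread('pics/s3.png')[110:260,200:400]
    cv2.imwrite('pics/c3.png',cv2.resize(b,(800,600),interpolation=3))
E
```

```text
m pick clr 0.06 0.2617993877991494
gap 0.26934442096252975 39.229934143368155 [ 0.53009219 -0.33764582  0.02731794]
held 0.26455625567332025 39.207572762388736 [ 0.12557212  0.10539784 -2.61563121]
m place clr 0.035305554457908866 0.2617993877991494
hit True [ 0.50213904 -0.05330178  0.03923544] [-0.5  0.8  4.9] [0.03 0.11 0.  ]
ok True 28.675
s pick clr 0.06 0.0
gap 0.15782299103106215 38.96700920769945 [ 0.5168905  -0.25602824  0.02713724]
held 0.15666298055294034 38.902181420708075 [-0.17798846 -0.00748779 -0.76534643]
33.1583
```

View pics/c3.png

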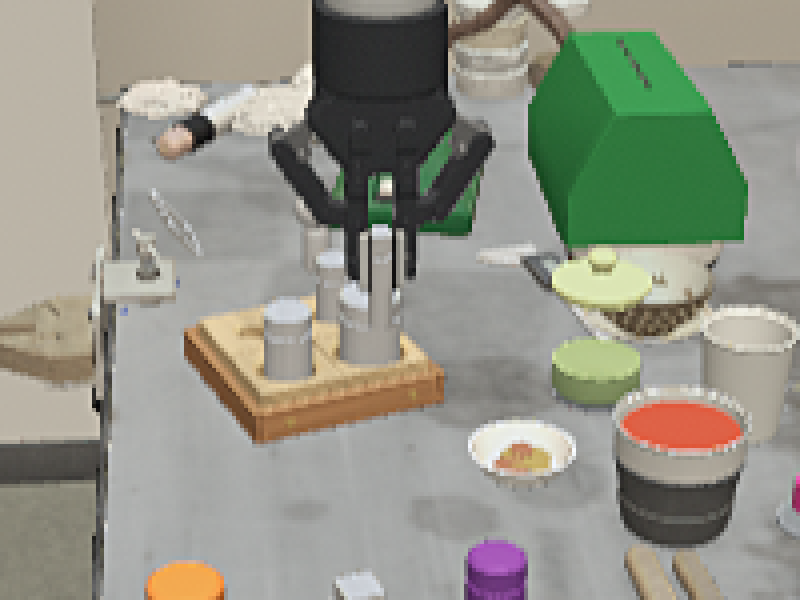

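S is held upright between the pads, and M, L and XL are standing in the caddy. I'll place S now.

```bash
python3 - <<'E'
from g import *
d=['xl','l','m']
over('s',d,h=.09)
if lower('s'):
    movep([.40,-.30,.2],pickrot([.40,-.30,.2],P['yaw'])); set_joints([-1.4,.326,-.193,1.052,0,1.437])
save('top','t4');save('side','s4'); print(get_state()['clock'])
a=cv2.imread('pics/t4.png')[150:300,120:320];b=cv2.imread('pics/s4.png')[130:280,200:400]
cv2.imwrite('pics/c4.png',cv2.resize(np.hstack([a,b]),(800,300),interpolation=3))
E
```

```text
s place clr 0.013443814486476741 1.0471975511965976
hit True [ 0.44476496 -0.07390474  0.03908141] [-0.   1.1  4.8] [ 0.05  0.01 -0.04]
ok True 37.7417
40.0167
```

View pics/c4.png

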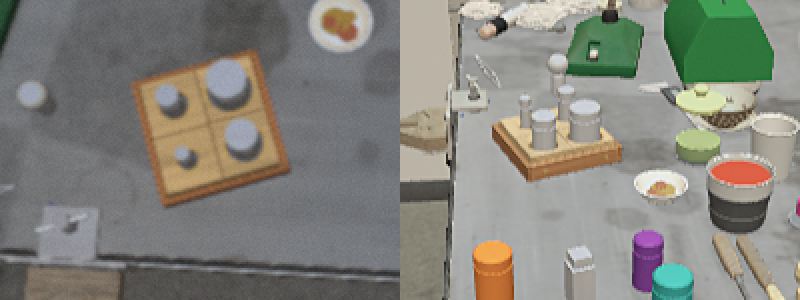

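All four punches stand upright in their bores, each lowered until it met the floor at the expected height. The ball punch, square punch and coloured look-alikes are untouched.

```bash
python3 -c "
from cell import *
print(sign_off())"
```

```text
the job is handed in; nothing more can be done
None
```

All four disc-cutter punches were lowered to the bottom of their matching bores and stand upright, the look-alikes were not touched, and the job was handed in at about 40 s of the 96 s allowed.

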